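# Fit an empty filament spool on the rewinder: hub adapter, then locking collar

### The job

Finish mounting the empty cardboard spool on the rewinder's upright spindle. First put the orange hub adapter over the spindle, narrow end down, so that it sinks into the spool's bore with its flange flat on the spool and let go of it; then put the blue locking collar over the spindle so that it sits flat on top of the adapter. Leave the green adapter (too slim) and the black collar (hole too small) where they are, and do not lift or upset the spool.

Things in the scene. Friction and masses are not known exactly. Their poses are not given: they have to be found in the camera images.
- spindle_tip (a point): Tip of the rewinder's upright steel spindle (12 mm diameter, top 10 mm tapered), 150 mm above the table, 70 mm above the spool's top. z up. The stand is fixed: 190 mm square aluminium base, black turntable 20 mm above the table, grey motor housing 75 mm high on the far side, 120 to 180 mm from the spindle.
- spool: Empty brown cardboard spool, 190 mm across, 60 mm high, lying flat and loose on the turntable around the spindle, held central by a low boss. Origin: centre of its underside, 20 mm above the table; z up. Bore 58 mm in diameter; its top face is 80 mm above the table.
- adapter_grip (a point): Orange hub adapter, upright, 74 mm tall. From the foot: plug 24 mm long, tapering from 52 down to 40 mm diameter at the foot; flange 76 mm across, 6 mm thick; round grip boss 46 mm across, 44 mm tall; 30 mm hole right through. Point: on its axis at the boss's mid-height, 22 mm above the flange, 52 mm above the foot; z up its axis. Home: 88 mm above the spool's underside.
- collar_mid (a point): Blue plastic locking collar, standing upright: a plain tube 54 mm outside diameter, 32 mm bore, 48 mm tall. This point is its centre, half-way up, 24 mm above its foot; z is its axis. On top of the seated adapter this point is 134 mm above the spool's underside (154 mm above the table).
- slim_adapter_grip (a point): Green slim adapter for another kind of spool, to be left alone: 74 mm tall, flange 52 mm in diameter (it would fall through the bore), grip boss 34 mm in diameter. This point is on its axis, 52 mm above its foot.
- tight_collar_mid (a point): Black collar, to be left alone: 54 mm outside diameter, 48 mm tall, its hole only 9 mm in diameter (too small for the spindle). This point is its centre, 24 mm above its foot.
Mind the look-alikes: they are no part of the job. Leave any pink look-alike of the spool alone.

How it is judged:
On the way:
1. the orange adapter is home in the spool's bore (flange on the spool), let go, with the blue collar not yet on the spindle (z of adapter_grip in the frame of spool between 0.08 and 0.093 m and horizontal distance between adapter_grip and spindle_tip below 0.014 m and angle between adapter_grip's own z axis and vertical below 0.17 rad and contact force between the fingers and adapter below 0.1 N and horizontal distance between collar_mid and spindle_tip above 0.06 m), for 0.2 s.
At the end, for the whole second after the job is handed in: Adapter's flange on the spool (within 5 mm above, 8 mm below nominal); collar on top of the adapter (6 mm above, 7 mm below); both within 14 mm of the spindle axis and 10 degrees of upright; spool flat on the turntable (5 mm, 6 degrees); all at rest (z of adapter_grip in the frame of spool between 0.08 and 0.093 m and horizontal distance between each of adapter_grip, collar_mid and spindle_tip below 0.014 m and angle between each of adapter_grip, collar_mid's own z axis and vertical below 0.17 rad and z of collar_mid in the frame of spool between 0.127 and 0.14 m and angle between spool's own z axis and vertical below 0.1 rad and height (world z) of spool below 0.025 m and linear speed of each of adapter, collar, spool below 0.02 m/s); the robot touches nothing.
It fails at once if the green adapter was moved by more than 40 mm (distance of slim_adapter_grip from where it was at the start of the episode above 0.04 m).
It fails at once if the black collar was moved by more than 40 mm (distance of tight_collar_mid from where it was at the start of the episode above 0.04 m).
It fails at once if the spool was lifted by more than 20 mm or tipped by more than 14 degrees (height (world z) of spool above 0.04 m or angle between spool's own z axis and vertical above 0.25 rad).
It also fails if it takes over 64 s, if anything falls off the work surface, if the arm or the gripper's body presses on something with over 40 N, if the wrist force passes 120 N, or if a joint passes its speed limit or range.

### The arm

A 6-joint arm with a two-finger parallel gripper is mounted at the origin on the work surface. World frame = base frame: x ahead of the robot, y to its left, z up, the work surface at z = 0. Lengths are in m, angles in rad, forces in N, time in s.
With the tool pointing down it reaches from about 0.4 to 0.925 m from the base axis. Payload 3.4 kg.
Tool frame: the origin (TCP) lies on the centre line of the jaws, within the pads' length; the fingertips stand 11 mm ahead of it and the grasp point (between the pads) lies 8 mm behind it; z points along the fingers, y is the line along which they close (so a half turn about z gives the same grasp; the last joint's range is limited). The gripper opens to 85 mm and grips with 20 to 120 N. Pads are 22 mm wide; open, the fingers measure 114 mm over their backs; the gripper's body (76 mm by 85 mm) begins 54 mm behind the grasp point. The pads swing forward as they close: fully open they stand 13 mm farther back than shut.
Start: joints at [-1.222, 0.307, 1.506, -0, 1.328, -0.073], TCP at [0.235, -0.525, 0.205] pointing down, gripper open.
Joint ranges: [-3.12, 3.12], [-1.05, 2.28], [0.14, 2.33], [-1.42, 4.57], [0.1, 2.73], [-2.68, 2.68]. Speed limits (rad/s): [2.57, 2.57, 3.14, 3.14, 3.14, 3.14].

### API

Orientations are given as [roll, pitch, yaw] about the fixed x, y, z axes, in that order (R = Rz(yaw) Ry(pitch) Rx(roll)).
In Python, from station import manip gives the robot as it stands.
- The arm moves only by the tool carry_out, never from a script. Its argument "motion" is a list of rows, each a list of 7 numbers: the shift along the tool's x, y, z in mm, then the turn, a rotation vector about the tool's x, y, z in degrees, then the finger opening in mm, from 0 to 85.4. In form: [[dx, dy, dz, ax, ay, az, grip], ...]. A call has 1 to 5 rows; each row is the pose to reach, as a shift and turn from the pose commanded when the call began, along the tool's axes at that moment; what a row does not reach only later rows make up. A row lasts 1/8 s, in which the tool goes at most 62.5 mm and 10.7 degrees, less where a joint would pass 70% of its speed; a pose out of reach is approached as far as the arm can. A call with a gripper value outside its range is refused whole. The fingers move at their own pace and stop on an object; "newtons" is the grip in N (left out, the last holds). Time passes only in rows, so rows that repeat a pose let the fingers close. It gives the time, the measured TCP pose, the force, the opening and the grip force at its end, in the units of the state.
- manip.get_state(): the state, without advancing time (a new reading comes with each control period).
- manip.get_image(name): name is "scene" or "top"; returns a dict with "img" (400x640x3 uint8, red, green, blue), "depth" (400x640 float32, m along the optical axis (not along the pixel's ray), 0 where there is no reading), "mtx" (3x3 intrinsics, pixels), "rvec" (rotation vector, rad) and "tvec" (3), from world to camera coordinates, as OpenCV has them. Camera axes: x right, y down, z forward; pixel columns grow to the right and rows downward; lengths in m; the calibration is good to about 2 mm. A picture is of the moment at which its call begins.
- manip.job_done(): hands the job in; it is judged then, once.
Trained networks look in a picture, given as the dict that the camera call returned (one of the last four; its "shot" number tells which), for a name from the list of things; names that differ only in an ending like _2 or _b are one class to them, and where a whole thing is asked for, a point or a joint stands for the part that bears it (a point fixed in the world has none). Each returns a list of dicts, best first, with "confidence" (0 to 1); they miss things now and then, are a little off and sometimes report something else, mostly with a low value. They report only what shows in the picture. A call takes as long as a camera call. They do not tell look-alikes from the thing itself.
- manip.cut_out(label, picture): "region" (400x640 bool, what is visible of it) and "bbox" ([centre column, centre row, width, height] in pixels, round what is visible of it).
The state is a dict: "clock": time; "joint_pos": joint angles; "joint_velocities": joint speeds; "joint_efforts": joint torques, N m; "ee_pos": TCP position; "ee_rot": TCP orientation; "ft_force": force on the tool from outside, world axes, zero at the start; "moment": the same for the moment, N m; "gripper_width": finger opening in m; "grasp_force": force on a finger pad.
Only numpy, scipy, OpenCV 4.12 (cv2) and the standard library are available. Lean on these libraries where they do the work, as an engineer would, in place of code of your own. Each camera call takes 0.05 s, during which the arm holds its last target. There are 200 camera calls.

## Working session

There is one attempt and no reset: what is moved stays moved. The work goes in short steps, Python scripts to look and compute and a tool call to move; the robot and the scene stay as the last step left them, time stands still between calls to the robot, and variables do not carry over. Pictures are saved under pics/ and viewed, at most 10 in all, crops included, and the job is handed in when it is done.

Besides the shell and the picture viewer there is one more tool, called after ">>>" as name(argument=value, ...), one argument or row to a line, values as JSON. carry_out: Moves the arm, as the interface text tells. Its arguments: {"type":"object","properties":{"motion":{"type":"array","items":{"type":"array","items":{"type":"number"}}},"newtons":{"type":"number"}},"required":["motion"]}

```bash
mkdir -p pics; cat > h.py <<'E'
import numpy as np, cv2
from station import manip
def cam(n):
    p=manip.get_image(n); R=cv2.Rodrigues(np.array(p["rvec"],float))[0]; return p,R,np.array(p["tvec"],float).ravel()
def cloud(p,R,t,mask=None):
    d=p["depth"]; m=d>0
    if mask is not None: m&=mask
    v,u=np.nonzero(m); z=d[m]; K=np.array(p["mtx"])
    c=np.stack([(u-K[0,2])*z/K[0,0],(v-K[1,2])*z/K[1,1],z],1)
    return (c-t)@R
E
python3 - <<'E'
from h import *
s=manip.get_state(); print({k:np.round(v,3) for k,v in s.items()})
for n in("scene","top"):
    p,R,t=cam(n); cv2.imwrite(f"pics/{n}0.png",p["img"][:,:,::-1])
    print(n,"campos",np.round(-R.T@t,3))
    for l in("spool","adapter_grip","collar_mid","slim_adapter_grip","tight_collar_mid"):
        for r in manip.cut_out(l,p)[:3]:
            c=cloud(p,R,t,r["region"])
            if len(c)<20: continue
            zt=np.percentile(c[:,2],97); k=c[c[:,2]>zt-.006]
            col=p["img"][r["region"]].mean(0).astype(int)
            print(l,round(r["confidence"],2),np.round(r["bbox"]),"ztop",round(zt,3),"topmid",np.round((k.min(0)+k.max(0))/2,3),"ext",np.round(np.ptp(k,axis=0),3),col)
E
```

```text
{'clock': np.float64(0.0), 'joint_pos': array([-1.222,  0.308,  1.508,  0.   ,  1.328, -0.073]), 'joint_velocities': array([ 0.002, -0.001, -0.001, -0.001,  0.001,  0.   ]), 'joint_efforts': array([-3.0000e-03, -4.5755e+01, -2.5192e+01, -1.0000e-03,  1.3000e-02,
       -0.0000e+00]), 'ee_pos': array([ 0.235, -0.524,  0.204]), 'ee_rot': array([-3.14 , -0.   ,  0.422]), 'ft_force': array([ 0.099,  0.007, -0.635]), 'moment': array([-0.021,  0.008,  0.011]), 'grasp_force': np.float64(0.0), 'gripper_width': np.float64(0.085)}
scene campos [1.149 0.337 1.028]
spool 0.92 [279. 211.  80.  78.] ztop 0.082 topmid [ 0.551 -0.058  0.113] ext [0.19  0.188 0.074] [96 72 53]
spool 0.71 [288. 328.  88.  94.] ztop 0.062 topmid [0.806 0.103 0.061] ext [0.189 0.188 0.009] [119  69  79]
spool 0.66 [264. 114.  65.  60.] ztop 0.062 topmid [ 0.244 -0.282  0.06 ] ext [0.189 0.187 0.01 ] [103  60  68]
adapter_grip 0.81 [237. 152.  28.  30.] ztop 0.073 topmid [ 0.423 -0.272  0.072] ext [0.046 0.045 0.008] [100  56  30]
collar_mid 0.81 [432. 229.  24.  29.] ztop 0.05 topmid [0.423 0.298 0.047] ext [0.054 0.052
[... 500 characters left out ...]
  74  83]
spool 0.92 [432. 308.  72.  81.] ztop 0.064 topmid [ 0.241 -0.283  0.063] ext [0.187 0.189 0.01 ] [125  68  76]
spool 0.6 [348. 186.  74.  79.] ztop 0.084 topmid [ 0.551 -0.059  0.083] ext [0.187 0.188 0.009] [111  80  50]
adapter_grip 0.97 [426. 237.  29.  31.] ztop 0.077 topmid [ 0.422 -0.274  0.076] ext [0.043 0.045 0.01 ] [127  67  17]
collar_mid 0.79 [208. 232.  25.  18.] ztop 0.052 topmid [0.422 0.297 0.05 ] ext [0.051 0.052 0.008] [43 50 72]
slim_adapter_grip 0.68 [439. 169.  18.  21.] ztop 0.076 topmid [ 0.602 -0.311  0.075] ext [0.029 0.032 0.008] [44 69 29]
tight_collar_mid 0.88 [208. 173.  26.  19.] ztop 0.052 topmid [0.582 0.307 0.05 ] ext [0.053 0.052 0.008] [46 38 29]
```

View pics/scene0.png

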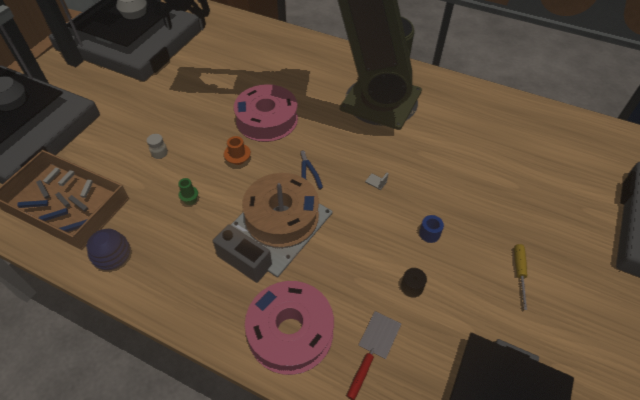

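View pics/top0.png

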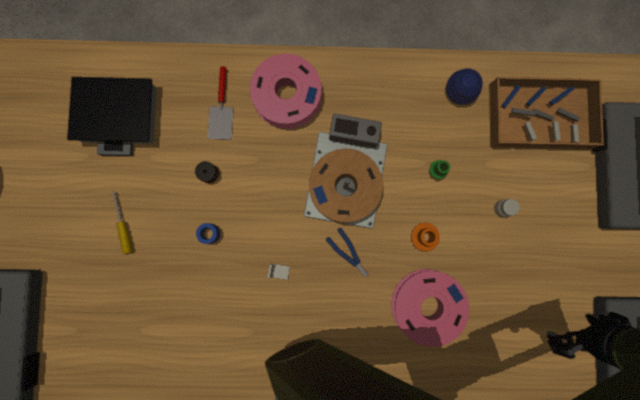

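```bash
python3 - <<'E'
from h import *
for n in("scene","top"):
    p,R,t=cam(n); c=cloud(p,R,t)
    k=c[(np.hypot(c[:,0]-.551,c[:,1]+.058)<.04)&(c[:,2]>.095)&(c[:,2]<.16)]
    print(n,len(k)); print("spindle",np.round(k.mean(0),4),np.round(k.min(0),3),np.round(k.max(0),3))
    k=c[(np.hypot(c[:,0]-.551,c[:,1]+.058)<.25)&(np.hypot(c[:,0]-.551,c[:,1]+.058)>.11)&(c[:,2]>.065)&(c[:,2]<.1)&(c[:,1]>-.23)]
    if len(k):print("housing",len(k),np.round(k.min(0),3),np.round(k.max(0),3))
    for nm,x,y in(("adapter",.422,-.273),("collar",.422,.297)):
        k=c[np.hypot(c[:,0]-x,c[:,1]-y)<.09]; k=k[k[:,2]>.012]
        print(nm,np.round(k.min(0),3),np.round(k.max(0),3))
E
```

```text
scene 75
spindle [ 0.5538 -0.0563  0.124 ] [ 0.548 -0.065  0.095] [ 0.559 -0.051  0.151]
housing 1285 [ 0.66  -0.15   0.065] [ 0.739 -0.014  0.089]
adapter [ 0.332 -0.311  0.018] [ 0.461 -0.236  0.077]
collar [0.394 0.272 0.013] [0.451 0.325 0.053]
top 29
spindle [ 0.5477 -0.0584  0.1365] [ 0.544 -0.063  0.099] [ 0.554 -0.053  0.151]
housing 1169 [ 0.659 -0.149  0.065] [0.772 0.111 0.093]
adapter [ 0.332 -0.311  0.012] [ 0.458 -0.236  0.08 ]
collar [0.396 0.268 0.012] [0.448 0.323 0.054]
```

Scene: the brown spool is at (281,207) with its spindle at its centre. The orange adapter is at (237,150), the blue collar at (432,228), and the green and black look-alikes at (188,191) and (414,283). The measured positions agree with the given sizes, so I'm moving to above the adapter and turning to yaw 0.

>>> carry_out(
  motion=[
    [55,-31,0,0,0,5,85],
    [110,-61,0,0,0,10,85],
    [165,-92,0,0,0,15,85],
    [220,-123,0,0,0,20,85],
    [274,-153,0,0,0,24.2,85],
  ],
  newtons=40,
)

```text
clock: 1.32
ee_pos: [0.423, -0.2724, 0.205]
ee_rot: [3.141, -0.001, -0.003]
ft_force: [-0.1, -1.2, 0.5]
gripper_width: 0.0851
grasp_force: 0.0
```

>>> carry_out(
  motion=[
    [0,0,0,0,0,0,85],
    [0,0,0,0,0,0,85],
  ],
)

```text
clock: 1.58
ee_pos: [0.4219, -0.274, 0.2048]
ee_rot: [3.141, 0.0, 0.001]
ft_force: [-0.6, 0.0, -0.2]
gripper_width: 0.0851
grasp_force: 0.0
```

>>> carry_out(
  motion=[
    [0,0,50,0,0,0,85],
    [0,0,100,0,0,0,85],
    [0,0,135,0,0,0,85],
    [0,0,157,0,0,0,85],
    [0,0,157,0,0,0,85],
  ],
)

```text
clock: 2.2
ee_pos: [0.4196, -0.2746, 0.0461]
ee_rot: [-3.139, 0.004, -0.003]
ft_force: [0.0, -0.3, -0.2]
gripper_width: 0.0849
grasp_force: 0.0
```

>>> carry_out(
  motion=[
    [0,0,0,0,0,0,30],
    [0,0,0,0,0,0,30],
    [0,0,0,0,0,0,30],
    [0,0,0,0,0,0,30],
    [0,0,0,0,0,0,30],
  ],
  newtons=40,
)

```text
clock: 2.82
ee_pos: [0.4221, -0.2739, 0.0479]
ee_rot: [3.141, -0.0, -0.0]
ft_force: [0.4, -0.2, -0.1]
gripper_width: 0.0302
grasp_force: 0.0
```

```bash
python3 - <<'E'
from h import *
ims=[]
for n,(u,v) in(("scene",(237,150)),("top",(426,237))):
    p,R,t=cam(n); ims.append(cv2.resize(p["img"][max(v-60,0):v+60,u-60:u+60,::-1],(400,400)))
    for r in manip.cut_out("adapter_grip",p)[:2]:
        c=cloud(p,R,t,r["region"]); print(n,r["confidence"],r["bbox"],np.round(np.percentile(c,[2,50,98],axis=0),3).tolist())
cv2.imwrite("pics/a1.png",np.hstack(ims)); s=manip.get_state(); print(s["gripper_width"],s["grasp_force"])
E
```

```text
scene 0.88 [237.1, 149.7, 27.1, 29.4] [[0.387, -0.308, -0.002], [0.436, -0.262, 0.033], [0.458, -0.239, 0.077]]
top 0.7 [421.3, 238.4, 18.0, 29.4] [[0.386, -0.289, 0.027], [0.407, -0.262, 0.031], [0.457, -0.238, 0.113]]
0.0300145919163747 0.0
```

View pics/a1.png

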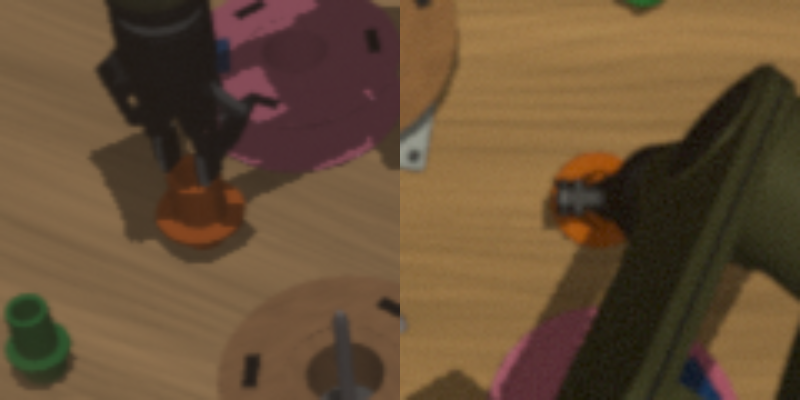

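```bash
python3 - <<'E'
from h import *
p,R,t=cam("scene")
im=p["img"].astype(int); K=np.array(p["mtx"])
def P(u,v):
    z=p["depth"][v,u]; return R.T@(np.array([(u-K[0,2])*z/K[0,0],(v-K[1,2])*z/K[1,1],z])-t)
for v in range(128,162,3):
    print(v,[(u,*np.round(P(u,v)*1000).astype(int).tolist(),'O' if im[v,u,0]>im[v,u,2]*2 else '.') for u in range(222,252,4)])
big=cv2.resize(p["img"][115:170,205:270,::-1],(780,600)[:2],interpolation=cv2.INTER_CUBIC); cv2.imwrite("pics/a2.png",np.clip(big*1.8,0,255).astype(np.uint8))
for q in([.422,-.274,.048-.011],[.422,-.274+.015,.037],[.422,-.274-.015,.037]):
    c=K@(R@np.array(q)+t); print(q,c[:2]/c[2])
E
```

```text
128 [(222, 437, -294, 127, '.'), (226, 423, -292, 116, '.'), (230, 322, -364, -4, '.'), (234, 438, -252, 146, '.'), (238, 426, -250, 137, '.'), (242, 412, -248, 125, '.'), (246, 434, -218, 157, '.'), (250, 301, -305, 3, '.')]
131 [(222, 436, -297, 114, '.'), (226, 426, -292, 107, '.'), (230, 335, -355, -2, '.'), (234, 437, -255, 133, '.'), (238, 423, -253, 122, '.'), (242, 437, -230, 144, '.'), (246, 436, -218, 148, '.'), (250, 312, -299, 2, '.')]
134 [(222, 357, -370, -2, '.'), (226, 430, -291, 100, '.'), (230, 415, -290, 87, '.'), (234, 342, -337, 0, '.'), (238, 432, -248, 120, '.'), (242, 435, -232, 131, '.'), (246, 328, -303, 3, '.'), (250, 323, -292, 3, '.')]
137 [(222, 369, -362, 0, '.'), (226, 435, -289, 94, '.'), (230, 418, -289, 78, '.'), (234, 410, -282, 74, 'O'), (238, 431, -250, 108, '.'), (242, 438, -232, 122, '.'), (246, 332, -301, -5, '.'), (250, 330, -288, -1, '.')]
140 [(222, 376, -358, -5, '.'), (226, 435, -290, 81, '.'), (230, 423, -287, 71, 'O'), (234, 411, -283, 63, 'O'), (238, 428, -255, 92, '.'), (242, 421, -247, 88, '.'), (246, 347, -292, -1, '.'), (250, 344, 
[... 1039 characters left out ...]
, 427, -251, 32, 'O'), (246, 421, -242, 31, 'O'), (250, 391, -251, -3, '.')]
158 [(222, 436, -318, -4, '.'), (226, 456, -286, 31, 'O'), (230, 446, -280, 24, 'O'), (234, 446, -266, 31, 'O'), (238, 439, -258, 28, 'O'), (242, 434, -248, 28, 'O'), (246, 429, -237, 29, 'O'), (250, 401, -245, -3, '.')]
161 [(222, 446, -312, -4, '.'), (226, 442, -300, -2, '.'), (230, 459, -270, 30, 'O'), (234, 453, -262, 27, 'O'), (238, 447, -252, 27, 'O'), (242, 443, -242, 28, 'O'), (246, 415, -250, -4, '.'), (250, 412, -239, -2, '.')]
[0.422, -0.274, 0.037000000000000005] [235.83281918 149.97481702]
[0.422, -0.259, 0.037] [240.39184943 151.734619  ]
[0.422, -0.28900000000000003, 0.037] [231.30116345 148.22558171]
```

View pics/a2.png

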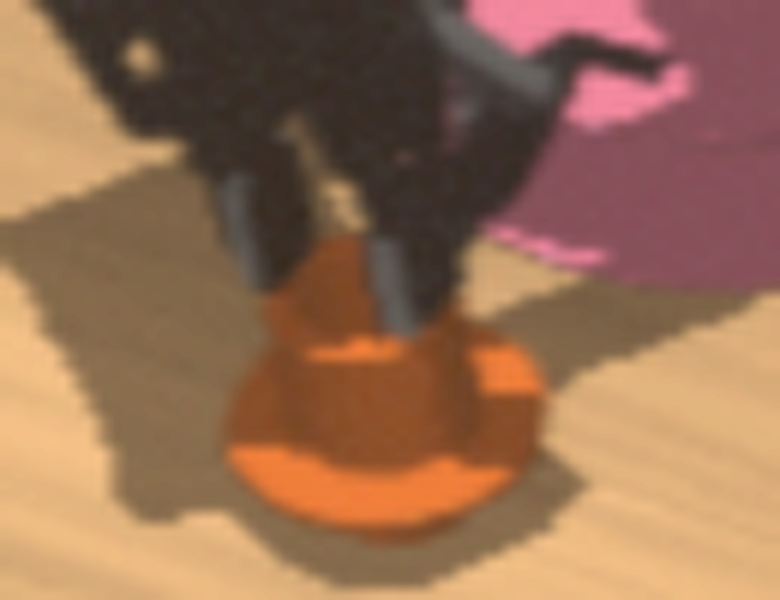

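The crop shows both fingertips ending just above the boss rim, at about (265,285) and (405,325) in the crop. So the real tips are some 40 mm higher than the reported pose says, and they closed over the top. I'll lift clear and measure the fingertip height against the reported TCP.

>>> carry_out(
  motion=[
    [0,0,-40,0,0,0,30],
    [0,0,-80,0,0,0,30],
    [0,0,-80,0,0,0,30],
    [0,0,-80,0,0,0,30],
  ],
)

```text
clock: 3.58
ee_pos: [0.4216, -0.2736, 0.1274]
ee_rot: [-3.141, 0.0, -0.001]
ft_force: [-0.5, 1.2, -0.0]
gripper_width: 0.0296
grasp_force: 0.0
```

```bash
python3 - <<'E'
from h import *
s=manip.get_state(); print(np.round(s["ee_pos"],4),s["gripper_width"],np.round(s["joint_pos"],3))
for n in("scene","top"):
    p,R,t=cam(n); c=cloud(p,R,t)
    k=c[(np.hypot(c[:,0]-.422,c[:,1]+.273)<.07)&(c[:,2]>.085)&(c[:,2]<.3)]
    print(n,len(k),"minz",np.round(np.sort(k[:,2])[:12],3))
    lo=k[k[:,2]<k[:,2].min()+.02]; print(np.round(lo.min(0),3),np.round(lo.max(0),3))
    for z in np.arange(.1,.3,.02):
        b=k[abs(k[:,2]-z)<.01]
        if len(b): print(round(z,2),len(b),np.round(b.min(0)[:2],3),np.round(b.max(0)[:2],3))
    cv2.imwrite(f"pics/b_{n}.png",cv2.resize(p["img"][70:190,180:300,::-1],(600,600),interpolation=cv2.INTER_CUBIC))
E
```

```text
[ 0.4216 -0.2736  0.1274] 0.02959082446565841 [-0.66   0.283  1.763  0.     1.096  0.912]
scene 1212 minz [0.149 0.152 0.154 0.154 0.155 0.155 0.156 0.156 0.156 0.157 0.157 0.157]
[ 0.413 -0.302  0.149] [ 0.436 -0.245  0.169]
0.14 1 [ 0.423 -0.256] [ 0.423 -0.256]
0.16 69 [ 0.413 -0.302] [ 0.436 -0.245]
0.18 94 [ 0.413 -0.305] [ 0.438 -0.244]
0.2 153 [ 0.409 -0.325] [ 0.439 -0.226]
0.22 194 [ 0.408 -0.331] [ 0.442 -0.216]
0.24 229 [ 0.408 -0.34 ] [ 0.444 -0.208]
0.26 246 [ 0.411 -0.339] [ 0.445 -0.207]
0.28 114 [ 0.408 -0.302] [ 0.463 -0.235]
top 284 minz [0.156 0.157 0.158 0.158 0.165 0.167 0.169 0.171 0.196 0.198 0.199 0.202]
[ 0.412 -0.254  0.156] [ 0.433 -0.252  0.171]
0.16 7 [ 0.412 -0.254] [ 0.433 -0.253]
0.18 1 [ 0.432 -0.252] [ 0.432 -0.252]
0.2 16 [ 0.41  -0.252] [ 0.435 -0.234]
0.22 23 [ 0.406 -0.253] [ 0.439 -0.237]
0.24 29 [ 0.406 -0.252] [ 0.439 -0.213]
0.26 122 [ 0.41  -0.239] [ 0.436 -0.209]
0.28 45 [ 0.395 -0.26 ] [ 0.456 -0.233]
```

View pics/b_scene.png

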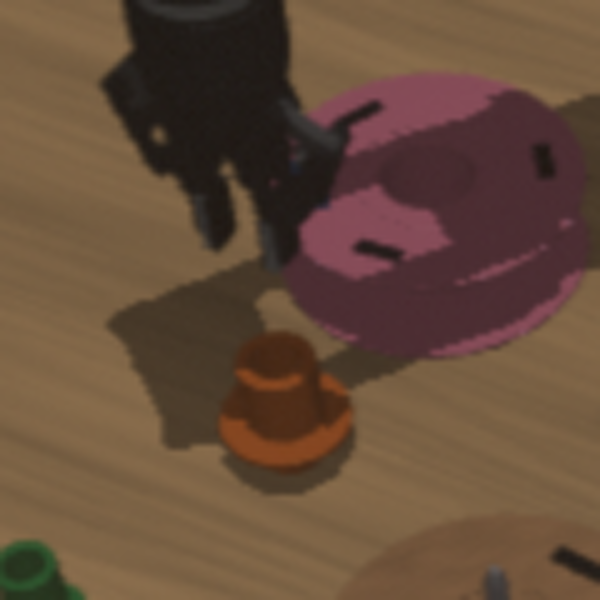

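Tips are at z≈0.153 with the reported TCP at 0.127, and they are correct in x and y. The tool therefore really sits about 36 mm higher than reported, and I'll aim that much lower. The adapter has not moved.

>>> carry_out(
  motion=[
    [0,0,0,0,0,0,85],
    [0,0,0,0,0,0,85],
    [0,0,0,0,0,0,85],
    [0,0,40,0,0,0,85],
    [0,0,80,0,0,0,85],
  ],
)

```text
clock: 4.3
ee_pos: [0.4227, -0.2745, 0.0474]
ee_rot: [3.14, -0.002, -0.001]
ft_force: [-0.2, -0.9, -0.4]
gripper_width: 0.0846
grasp_force: 0.0
```

>>> carry_out(
  motion=[
    [0,0,12,0,0,0,85],
    [0,0,24,0,0,0,85],
    [0,0,36,0,0,0,85],
    [0,0,36,0,0,0,85],
  ],
)

```text
clock: 4.8
ee_pos: [0.4219, -0.2738, 0.0115]
ee_rot: [-3.141, 0.0, -0.001]
ft_force: [0.2, 0.1, 0.7]
gripper_width: 0.0854
grasp_force: 0.0
```

>>> carry_out(
  motion=[
    [0,0,0,0,0,0,38],
    [0,0,0,0,0,0,38],
    [0,0,0,0,0,0,38],
    [0,0,0,0,0,0,38],
    [0,0,0,0,0,0,38],
  ],
  newtons=40,
)

```text
clock: 5.42
ee_pos: [0.4224, -0.2744, 0.0124]
ee_rot: [3.141, -0.001, -0.001]
ft_force: [-0.4, 0.3, 5.7]
gripper_width: 0.0453
grasp_force: 40.4
```

Gripped at 45 mm with 40 N. Lifting.

>>> carry_out(
  motion=[
    [0,0,-30,0,0,0,38],
    [0,0,-80,0,0,0,38],
    [0,0,-130,0,0,0,38],
    [0,0,-175,0,0,0,38],
    [0,0,-175,0,0,0,38],
  ],
)

```text
clock: 6.05
ee_pos: [0.4243, -0.2756, 0.1905]
ee_rot: [3.136, -0.007, -0.001]
ft_force: [-0.6, -0.1, -0.6]
gripper_width: 0.0455
grasp_force: 41.2
```

>>> carry_out(
  motion=[
    [30,-50,0,0,0,0,38],
    [60,-100,0,0,0,0,38],
    [90,-140,0,0,0,0,38],
    [90,-140,0,0,0,0,38],
    [90,-140,0,0,0,0,38],
  ],
)

```text
clock: 6.68
ee_pos: [0.5108, -0.1336, 0.1852]
ee_rot: [-3.141, 0.003, 0.001]
ft_force: [-0.8, -0.6, -0.1]
gripper_width: 0.0457
grasp_force: 41.3
```

```bash
python3 - <<'E'
from h import *
s=manip.get_state(); e=s["ee_pos"]; print(np.round(e,4),s["gripper_width"],s["grasp_force"],np.round(s["ft_force"],1))
for n in("scene","top"):
    p,R,t=cam(n); c=cloud(p,R,t); d=p["depth"]>0; im=p["img"].astype(int)[d]
    o=(im[:,0]>1.9*im[:,2])&(im[:,0]>1.35*im[:,1])&(np.hypot(c[:,0]-e[0],c[:,1]-e[1])<.06)&(c[:,2]>.1)
    k=c[o]; print(n,len(k))
    if len(k)>10:
        print(np.round(k.min(0),3),np.round(k.max(0),3),"foot z pct",np.round(np.percentile(k[:,2],[1,5,50,99]),3))
        if n=="scene":
            for z in np.arange(.15,.26,.01):
                b=k[abs(k[:,2]-z)<.005]
                if len(b): print(round(z,3),len(b),np.round(b.min(0)[:2],3),np.round(b.max(0)[:2],3))
    if n=="scene": cv2.imwrite("pics/c.png",cv2.resize(p["img"][80:260,180:360,::-1],(600,600),interpolation=cv2.INTER_CUBIC))
E
```

```text
[ 0.5108 -0.1336  0.1852] 0.04569946322074341 41.28744062036276 [-0.8 -0.6 -0.1]
scene 651
[ 0.478 -0.17   0.171] [ 0.548 -0.084  0.288] foot z pct [0.174 0.198 0.21  0.269]
0.17 10 [ 0.514 -0.134] [ 0.531 -0.113]
0.18 5 [ 0.527 -0.131] [ 0.532 -0.122]
0.19 1 [ 0.546 -0.138] [ 0.546 -0.138]
0.2 284 [ 0.478 -0.17 ] [ 0.548 -0.095]
0.21 46 [ 0.519 -0.158] [ 0.547 -0.112]
0.22 65 [ 0.495 -0.158] [ 0.535 -0.1  ]
0.23 80 [ 0.494 -0.158] [ 0.536 -0.097]
0.24 108 [ 0.494 -0.157] [ 0.534 -0.111]
0.25 40 [ 0.499 -0.156] [ 0.534 -0.112]
0.26 4 [ 0.522 -0.111] [ 0.525 -0.084]
top 93
[ 0.473 -0.159  0.2  ] [ 0.538 -0.077  0.594] foot z pct [0.2   0.202 0.206 0.585]
```

View pics/c.png

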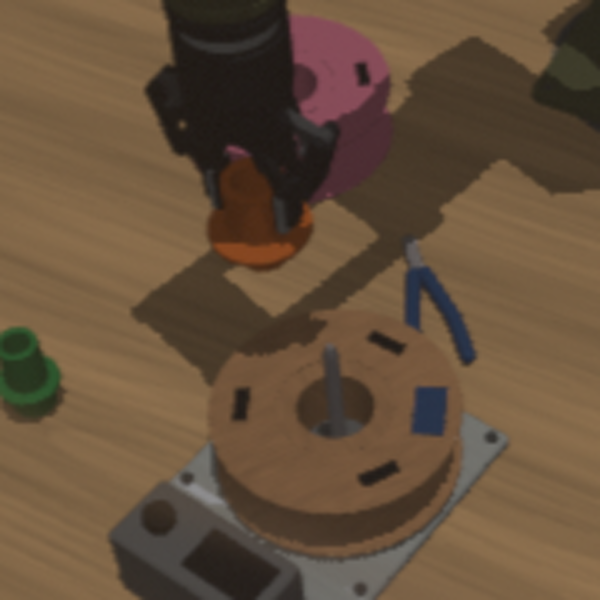

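The adapter hangs upright in the gripper with its foot at about z = 0.173, clear of the spindle tip (about (330,350) in the crop). Moving over the spindle, then down.

>>> carry_out(
  motion=[
    [20,-38,0,0,0,0,38],
    [40,-75,0,0,0,0,38],
    [40,-75,0,0,0,0,38],
    [40,-75,0,0,0,0,38],
  ],
)

```text
clock: 7.28
ee_pos: [0.5512, -0.0601, 0.1864]
ee_rot: [3.141, 0.001, -0.001]
ft_force: [-0.6, -0.6, -1.3]
gripper_width: 0.0457
grasp_force: 41.4
```

>>> carry_out(
  motion=[
    [0,0,20,0,0,0,38],
    [0,0,40,0,0,0,38],
    [0,0,60,0,0,0,38],
    [0,0,60,0,0,0,38],
  ],
)

```text
clock: 7.78
ee_pos: [0.5497, -0.0602, 0.1252]
ee_rot: [-3.141, 0.004, -0.003]
ft_force: [-0.4, 0.7, -1.0]
gripper_width: 0.0452
grasp_force: 41.3
```

>>> carry_out(
  motion=[
    [1,-1,18,0,0,0,38],
    [1,-1,35,0,0,0,38],
    [1,-1,48,0,0,0,38],
    [1,-1,54,0,0,0,38],
    [1,-1,54,0,0,0,38],
  ],
)

```text
clock: 8.4
ee_pos: [0.553, -0.0582, 0.0727]
ee_rot: [-3.142, 0.0, -0.001]
ft_force: [0.0, -0.3, -0.2]
gripper_width: 0.0453
grasp_force: 41.4
```

>>> carry_out(
  motion=[
    [0,0,1,0,0,0,38],
    [0,0,2,0,0,0,38],
    [0,0,2,0,0,0,38],
  ],
)

```text
clock: 8.78
ee_pos: [0.5532, -0.058, 0.0709]
ee_rot: [3.142, -0.0, -0.0]
ft_force: [-0.6, 0.8, -0.7]
gripper_width: 0.045
grasp_force: 41.4
```

>>> carry_out(
  motion=[
    [-2,0,1,0,0,0,38],
    [-2,0,2,0,0,0,38],
    [-2,0,3,0,0,0,38],
    [-2,0,3,0,0,0,38],
  ],
)

```text
clock: 9.28
ee_pos: [0.5508, -0.0579, 0.0689]
ee_rot: [3.142, -0.0, -0.0]
ft_force: [-2.6, 1.3, 9.4]
gripper_width: 0.0456
grasp_force: 41.4
```

Contact at 9 N at the expected height, so I'm releasing and rising.

>>> carry_out(
  motion=[
    [0,0,-1,0,0,0,60],
    [0,0,-1,0,0,0,75],
    [0,0,-1,0,0,0,75],
    [0,0,-1,0,0,0,75],
    [0,0,-1,0,0,0,75],
  ],
)

```text
clock: 9.9
ee_pos: [0.551, -0.058, 0.0686]
ee_rot: [-3.142, 0.0, -0.001]
ft_force: [1.0, 0.3, 0.5]
gripper_width: 0.0748
grasp_force: 0.0
```

>>> carry_out(
  motion=[
    [0,0,-25,0,0,0,75],
    [0,0,-60,0,0,0,75],
    [0,0,-110,0,0,0,75],
    [0,0,-140,0,0,0,75],
    [0,0,-140,0,0,0,75],
  ],
)

```text
clock: 10.52
ee_pos: [0.5532, -0.0584, 0.2116]
ee_rot: [3.14, -0.006, -0.001]
ft_force: [-0.6, -0.1, 0.0]
gripper_width: 0.0749
grasp_force: 0.0
```

>>> carry_out(
  motion=[
    [-25,-58,0,0,0,0,75],
    [-50,-115,0,0,0,0,75],
    [-75,-172,0,0,0,0,85],
    [-100,-230,0,0,0,0,85],
    [-120,-280,0,0,0,0,85],
  ],
)

```text
clock: 11.15
ee_pos: [0.429, 0.2234, 0.2071]
ee_rot: [3.141, 0.003, -0.0]
ft_force: [1.5, 0.5, -0.1]
gripper_width: 0.0848
grasp_force: 0.0
```

```bash
python3 - <<'E'
from h import *
s=manip.get_state(); print(np.round(s["ee_pos"],4),s["clock"])
for n in("scene","top"):
    p,R,t=cam(n)
    for l in("spool","adapter_grip","collar_mid","tight_collar_mid"):
        for r in manip.cut_out(l,p)[:3]:
            c=cloud(p,R,t,r["region"])
            if len(c)<20: continue
            zt=np.percentile(c[:,2],95)if l!="spool" else .08; k=c[abs(c[:,2]-zt)<.006]
            if len(k): print(n,l,round(r["confidence"],2),np.round(r["bbox"]),"ztop",round(zt,3),"mid",np.round((k.min(0)+k.max(0))/2,3),"ext",np.round(np.ptp(k,axis=0),3))
    if n=="scene": cv2.imwrite("pics/d.png",cv2.resize(p["img"][130:290,190:490,::-1],(800,427),interpolation=cv2.INTER_CUBIC))
E
```

```text
[0.429  0.2234 0.2071] 11.15
scene spool 0.89 [281. 211.  76.  70.] ztop 0.08 mid [ 0.55  -0.059  0.08 ] ext [0.191 0.189 0.012]
scene adapter_grip 0.94 [280. 201.  30.  32.] ztop 0.129 mid [ 0.552 -0.058  0.128] ext [0.045 0.043 0.009]
scene collar_mid 0.59 [431. 229.  23.  30.] ztop 0.049 mid [0.423 0.298 0.048] ext [0.056 0.052 0.01 ]
scene tight_collar_mid 0.6 [413. 285.  31.  34.] ztop 0.05 mid [0.583 0.308 0.048] ext [0.054 0.052 0.01 ]
top spool 0.76 [347. 186.  76.  76.] ztop 0.08 mid [ 0.549 -0.061  0.08 ] ext [0.187 0.186 0.012]
top adapter_grip 0.9 [346. 185.  26.  33.] ztop 0.132 mid [ 0.549 -0.059  0.131] ext [0.042 0.044 0.01 ]
top tight_collar_mid 0.74 [346. 173.  82. 118.] ztop 0.08 mid [ 0.597 -0.083  0.08 ] ext [0.274 0.132 0.012]
```

View pics/d.png

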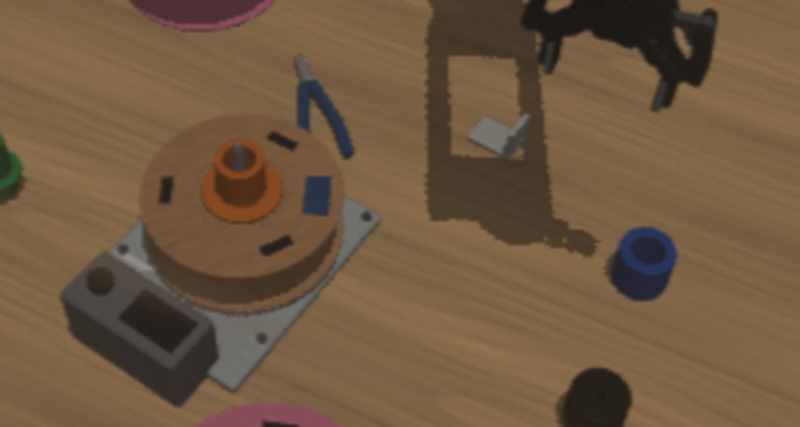

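The adapter is home: its top is at z = 0.130 and it is centred on the spindle at about (238,155) in the crop. The collar at (642,262) is unmoved at (0.4225, 0.2975).

>>> carry_out(
  motion=[
    [-6,-37,0,0,0,0,85],
    [-6,-74,0,0,0,0,85],
    [-6,-74,40,0,0,0,85],
    [-6,-74,90,0,0,0,85],
    [-6,-74,130,0,0,0,85],
  ],
)

```text
clock: 12.28
ee_pos: [0.4255, 0.2952, 0.0772]
ee_rot: [3.141, 0.0, -0.002]
ft_force: [0.4, -0.3, -1.2]
gripper_width: 0.0851
grasp_force: 0.0
```

>>> carry_out(
  motion=[
    [0,0,25,0,0,0,85],
    [0,0,50,0,0,0,85],
    [0,0,70,0,0,0,85],
    [0,0,84,0,0,0,85],
    [0,0,84,0,0,0,85],
  ],
)

```text
clock: 12.9
ee_pos: [0.425, 0.2952, -0.0061]
ee_rot: [3.141, 0.002, -0.002]
ft_force: [0.1, -0.5, -0.4]
gripper_width: 0.085
grasp_force: 0.0
```

>>> carry_out(
  motion=[
    [0,0,0,0,0,0,46],
    [0,0,0,0,0,0,46],
    [0,0,0,0,0,0,46],
    [0,0,0,0,0,0,46],
    [0,0,0,0,0,0,46],
  ],
)

```text
clock: 13.52
ee_pos: [0.4262, 0.2966, -0.004]
ee_rot: [-3.14, -0.002, -0.0]
ft_force: [-0.7, -1.3, 6.4]
gripper_width: 0.0527
grasp_force: 41.8
```

>>> carry_out(
  motion=[
    [0,0,-30,0,0,0,46],
    [0,0,-80,0,0,0,46],
    [0,0,-130,0,0,0,46],
    [0,0,-175,0,0,0,46],
    [0,0,-190,0,0,0,46],
  ],
)

```text
clock: 14.15
ee_pos: [0.4268, 0.2971, 0.1881]
ee_rot: [-3.138, -0.006, -0.0]
ft_force: [0.7, -0.2, -0.8]
gripper_width: 0.053
grasp_force: 42.5
```

>>> carry_out(
  motion=[
    [20,58,0,0,0,0,46],
    [40,115,0,0,0,0,46],
    [60,173,0,0,0,0,46],
    [80,230,0,0,0,0,46],
    [90,260,0,0,0,0,46],
  ],
)

```text
clock: 14.78
ee_pos: [0.515, 0.0332, 0.1834]
ee_rot: [3.141, 0.002, -0.003]
ft_force: [-0.4, 1.1, -0.6]
gripper_width: 0.0527
grasp_force: 42.6
```

>>> carry_out(
  motion=[
    [0,0,0,0,0,0,46],
    [0,0,0,0,0,0,46],
  ],
)

```text
clock: 15.02
ee_pos: [0.514, 0.0365, 0.1837]
ee_rot: [-3.141, 0.002, -0.001]
ft_force: [-0.2, 0.3, -0.6]
gripper_width: 0.0527
grasp_force: 42.5
```

```bash
python3 - <<'E'
from h import *
s=manip.get_state(); e=s["ee_pos"]; print(np.round(e,4),s["gripper_width"],s["grasp_force"],np.round(s["ft_force"],1))
for n in("scene","top"):
    p,R,t=cam(n); c=cloud(p,R,t); d=p["depth"]>0; im=p["img"].astype(int)[d]
    o=(im[:,2]>1.3*im[:,0])&(np.hypot(c[:,0]-e[0],c[:,1]-e[1])<.06)&(c[:,2]>.13)
    k=c[o]; print(n,len(k))
    if len(k)>10:
        print(np.round(k.min(0),3),np.round(k.max(0),3),np.round(np.percentile(k[:,2],[1,5,50,99]),3))
        for z in np.arange(.17,.26,.01):
            b=k[abs(k[:,2]-z)<.005]
            if len(b): print(round(z,3),len(b),np.round(b.min(0)[:2],3),np.round(b.max(0)[:2],3))
    if n=="scene": cv2.imwrite("pics/e.png",cv2.resize(p["img"][90:250,230:430,::-1],(750,600),interpolation=cv2.INTER_CUBIC))
E
```

```text
[0.514  0.0365 0.1837] 0.05269401096660567 42.54666404798627 [-0.2  0.3 -0.6]
scene 495
[0.487 0.011 0.185] [0.539 0.062 0.278] [0.188 0.194 0.222 0.236]
0.18 1 [0.534 0.038] [0.534 0.038]
0.19 31 [0.516 0.028] [0.537 0.061]
0.2 66 [0.492 0.023] [0.539 0.062]
0.21 82 [0.491 0.018] [0.538 0.061]
0.22 96 [0.491 0.017] [0.538 0.059]
0.23 186 [0.487 0.011] [0.538 0.059]
0.24 32 [0.488 0.014] [0.535 0.057]
top 21
[ 0.478 -0.     0.229] [0.501 0.04  0.353] [0.23  0.233 0.237 0.353]
0.23 3 [0.484 0.023] [0.486 0.028]
0.24 10 [0.483 0.021] [0.488 0.04 ]
```

View pics/e.png

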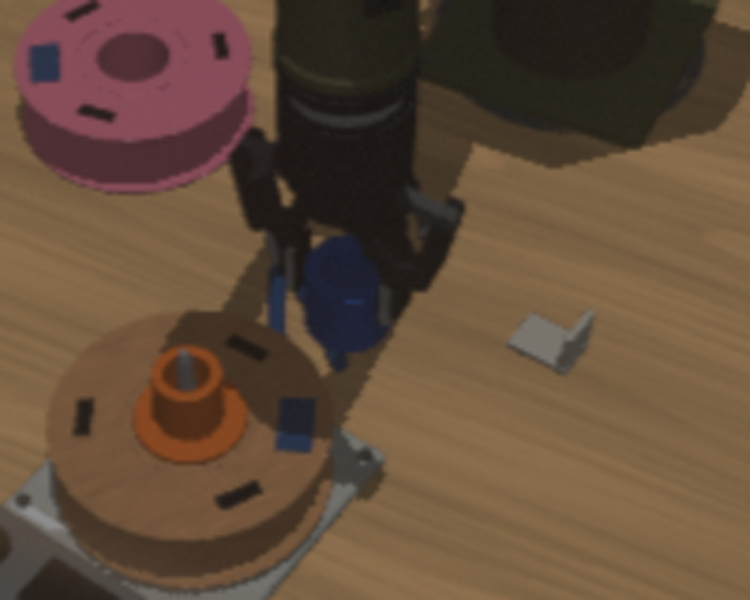

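The collar is upright in the gripper, with its axis at (0.5125, 0.0365) and its foot at z≈0.187. Moving over the spindle and lowering it about 57 mm.

>>> carry_out(
  motion=[
    [19,48,0,0,0,0,46],
    [38,95,0,0,0,0,46],
    [38,95,0,0,0,0,46],
    [38,95,0,0,0,0,46],
    [38,95,0,0,0,0,46],
  ],
)

```text
clock: 15.75
ee_pos: [0.5522, -0.0573, 0.1846]
ee_rot: [-3.141, 0.001, 0.001]
ft_force: [0.0, 0.0, -1.0]
gripper_width: 0.0528
grasp_force: 42.6
```

>>> carry_out(
  motion=[
    [0,0,15,0,0,0,46],
    [0,0,30,0,0,0,46],
    [0,0,45,0,0,0,46],
    [0,0,51,0,0,0,46],
    [0,0,51,0,0,0,46],
  ],
)

```text
clock: 16.38
ee_pos: [0.5526, -0.059, 0.1328]
ee_rot: [-3.141, 0.002, -0.001]
ft_force: [-0.3, 0.3, -1.8]
gripper_width: 0.0531
grasp_force: 42.6
```

>>> carry_out(
  motion=[
    [0,0,1,0,0,0,46],
    [0,0,2,0,0,0,46],
    [0,0,3,0,0,0,46],
    [0,0,3,0,0,0,46],
  ],
)

```text
clock: 16.88
ee_pos: [0.5531, -0.059, 0.1308]
ee_rot: [3.142, -0.0, -0.001]
ft_force: [0.4, -1.0, -1.4]
gripper_width: 0.0527
grasp_force: 42.6
```

>>> carry_out(
  motion=[
    [0,0,1,0,0,0,46],
    [0,0,2,0,0,0,46],
    [0,0,3,0,0,0,46],
    [0,0,3,0,0,0,46],
  ],
)

```text
clock: 17.38
ee_pos: [0.553, -0.059, 0.1275]
ee_rot: [-3.141, 0.0, -0.001]
ft_force: [-0.3, -0.8, -0.8]
gripper_width: 0.0526
grasp_force: 42.6
```

>>> carry_out(
  motion=[
    [0,0,1,0,0,0,46],
    [0,0,2,0,0,0,46],
    [0,0,2,0,0,0,46],
  ],
)

```text
clock: 17.75
ee_pos: [0.5531, -0.059, 0.126]
ee_rot: [3.142, -0.0, -0.001]
ft_force: [-0.8, -0.8, 3.9]
gripper_width: 0.0529
grasp_force: 42.9
```

Contact at 4 N, at the expected height. Releasing and retreating.

>>> carry_out(
  motion=[
    [0,0,0,0,0,0,65],
    [0,0,0,0,0,0,80],
    [0,0,0,0,0,0,80],
    [0,0,0,0,0,0,80],
    [0,0,0,0,0,0,80],
  ],
)

```text
clock: 18.38
ee_pos: [0.5531, -0.059, 0.1257]
ee_rot: [-3.142, 0.0, -0.001]
ft_force: [0.0, -0.2, 0.6]
gripper_width: 0.0805
grasp_force: 0.0
```

>>> carry_out(
  motion=[
    [0,0,-20,0,0,0,80],
    [0,0,-50,0,0,0,80],
    [0,0,-90,0,0,0,80],
    [0,0,-130,0,0,0,80],
    [0,0,-130,0,0,0,80],
  ],
)

```text
clock: 19.0
ee_pos: [0.5555, -0.0594, 0.2596]
ee_rot: [3.14, -0.008, -0.001]
ft_force: [-0.5, 0.1, -0.1]
gripper_width: 0.0801
grasp_force: 0.0
```

>>> carry_out(
  motion=[
    [-20,-50,0,0,0,0,80],
    [-40,-100,0,0,0,0,80],
    [-60,-150,0,0,0,0,80],
    [-80,-200,0,0,0,0,80],
    [-80,-200,0,0,0,0,80],
  ],
)

```text
clock: 19.62
ee_pos: [0.4706, 0.1439, 0.2546]
ee_rot: [-3.141, 0.003, 0.005]
ft_force: [0.3, -0.3, 0.1]
gripper_width: 0.08
grasp_force: 0.0
```

```bash
python3 - <<'E'
from h import *
s=manip.get_state(); print(np.round(s["ee_pos"],4),s["clock"])
for n in("scene","top"):
    p,R,t=cam(n)
    c=cloud(p,R,t); k=c[(np.hypot(c[:,0]-.551,c[:,1]+.0585)<.05)&(c[:,2]>.165)&(c[:,2]<.2)]
    print(n,"collar top",len(k),np.round((k.min(0)+k.max(0))/2,3),np.round(np.ptp(k,axis=0),3),np.round(np.percentile(k[:,2],[50,95]),3))
    k=c[(np.hypot(c[:,0]-.551,c[:,1]+.0585)<.09)&(abs(c[:,2]-.08)<.006)]; print("spool",len(k),np.round(np.median(k[:,2]),4))
    if n=="scene": cv2.imwrite("pics/f.png",cv2.resize(p["img"][110:270,180:380,::-1],(750,600),interpolation=cv2.INTER_CUBIC))
E
```

```text
[0.4706 0.1439 0.2546] 19.625
scene collar top 304 [ 0.55  -0.059  0.173] [0.056 0.053 0.016] [0.176 0.179]
spool 2629 0.0789
top collar top 286 [ 0.547 -0.06   0.175] [0.052 0.051 0.017] [0.178 0.181]
spool 3255 0.0807
```

View pics/f.png

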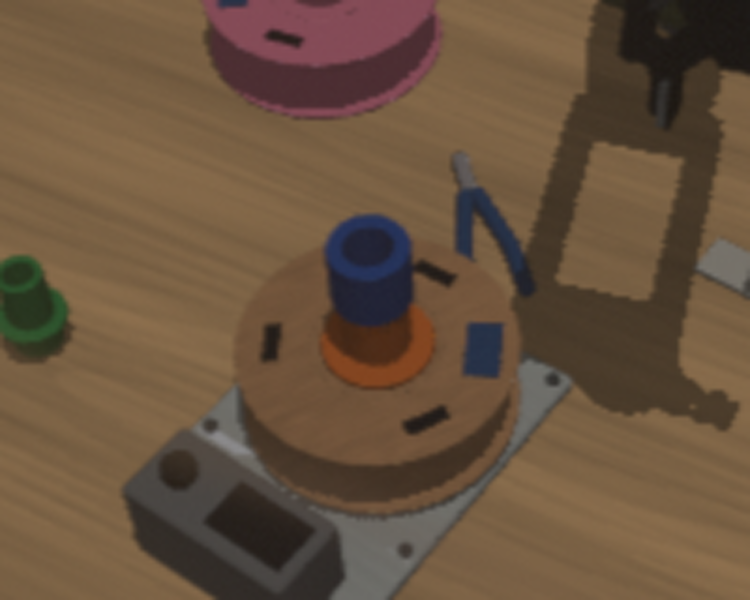

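The blue collar sits upright and flat on the adapter at (370,270) in the crop. Its top is at z≈0.178, as it should be, and the spool lies flat. Handing in.

```bash
python3 -c "
from station import manip
print(manip.job_done())"
```

```text
the job is handed in; nothing more can be done
None
```

The orange adapter is seated in the spool's bore and the blue collar sits flat on top of it, both centred on the spindle in the last camera check; the job was handed in at about 20 s of the 64 s allowed, and no verdict came back.

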